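Load and lock the stamping turntable

TASK

Set up the stamping turntable for work: the carrier plate with the brass blank must lie flat on the turntable, slid fully home under the keeper against its stop, and the turntable must be locked in its working position. To lock it, turn it until the hole in its lug lines up with the holes of the fork, and push the locking pin from the punch rack all the way down through them. Leave the other punches, the hammer and the chisel where they are.

Things in the scene. Friction and masses are not known exactly. Their poses are not given: they have to be found in the camera images.
- base: Grey cast base of the turntable, fixed, 216 mm across. Origin: on the turning axis at bench height, z up. The locking fork stands at its rim towards +y: two level cheeks 40 mm wide (along x), upper at heights 56 to 68 mm, lower at 10 to 28, each with an upright 16 mm hole; behind them a post (y = 156 to 190 mm, 70 mm high with its screws). Open on both x sides, no stop: the lug can swing through.
- turntable (a joint): Angle of the turntable on the base, rad; 0 when the lug's hole is exactly in line with the fork's, growing anticlockwise seen from above. Starts 0.45 to 1.2. Turns freely both ways within 3.1 rad and stays where it is left (drag about 0.3 N m). Steel disc 220 mm across, top face 57 mm above the bench, with the lug at its own +y, hand grip at -y and keeper at +x.
- seat (a point): Centre of the disc's top face, 57 mm above the bench, on the turning axis; axes fixed to the turntable (those of base when the joint reads 0), z up. When the carrier is home, its centre lies on this point, its long axis along x, one half under the keeper and the other sticking out in front of it towards -x.
- keeper (a point): Foot of the stop wall, mid-width, at the end of the slot in the keeper (x = 60 mm from seat, same axes). The keeper is a dark steel block on the disc. Its slot, open towards -x, is 56 mm wide and 13 mm high; its roof reaches 40 mm out from the stop wall and is 10 mm thick, with screw heads 30 mm above the disc; before it two flared guide cheeks reach 20 mm farther, no higher than the slot.
- lug_hole (a point): Centre of the top mouth of the 16 mm hole in the turntable's lug, 134 mm from the turning axis. The lug is a level steel tongue 40 mm wide (edges flush with the fork's when lined up) and 14 mm thick, at heights 36 to 50 mm, sticking out 42 mm from the disc's rim.
- fork_top (a point): Centre of the mouth of the fork's hole on the upper cheek's top face, 68 mm above the bench, 134 mm from the turning axis. Axes of base.
- grip_post (a point): Point on the axis of the turntable's hand grip, 93 mm above the bench: an upright round wooden post 24 mm thick, from the disc up to 117 mm above the bench, with free room all round for fingers. It is at x = 14, y = -92 mm in the frame of seat.
- carrier: Flat aluminium carrier plate 120 x 50 x 10 mm (x, y, z), about 0.17 kg, with a round brass blank 30 mm across and 2 mm high fixed on the middle of its top. Starts lying on the bench on the robot's right. Origin: centre of its underside, x along its length. Either end may go first under the keeper.
- pin: Steel locking pin, 98 mm overall, 0.25 kg: round shank 14 mm thick, 58 mm long, with a bullet nose (full thickness from 14 mm above the tip), then a collar 34 mm across and 4 mm thick, then a round head 28 mm thick and 36 mm tall. Starts upright, head up, in one of the rack's three holes, collar on the rack's top. Origin: the tip; z towards the head. Pushed home, its collar rests on the fork.
- pin_shoulder (a point): Point on the pin's axis at the underside of its collar, 58 mm above the tip.
- pin_tip (a point): Centre of the pin's tip.
- rack: Fixed hardwood punch rack 170 x 60 x 70 mm (x, y, z), on the robot's left. Origin: centre of its underside. Three upright 16 mm holes, 64 mm deep, at x = -55, 0 and 55 mm, y = 0: the pin stands in one, the two punches in the others.
- punch_a: Round dark steel stamping punch, 14 mm thick, 112 mm long, standing upright in the rack, its top 118 mm above the bench. Leave it. Origin: centre of its foot.
- punch_b: The other dark steel punch, of the same size. Leave it.
- hammer: Hammer with a wooden handle, 260 mm long, lying on the bench on the far right. Leave it. x along the handle.
- chisel: Dark steel chisel bar, 117 mm long and 16 mm thick, lying on the bench on the far left. Leave it. Origin near its middle, on the underside.
Mind the look-alikes: they are no part of the job. There is more than one size of the carrier; the one meant has the size given above.

How it is judged (in metres and radians):
At the end, for the whole second after the job is handed in: Carrier flat on the turntable under the keeper, within 4 mm of the stop, 6 mm of the slot's middle line and 0.15 rad of it; turntable within 0.03 rad of joint 0; pin upright through fork and lug (4 mm off axis at most), its collar within 3 mm of the fork's top; all at rest (x of carrier in the frame of seat between -0.004 and 0.004 m and y of carrier in the frame of seat between -0.006 and 0.006 m and z of carrier in the frame of seat between -0.003 and 0.003 m and angle between the x axis of carrier and the x axis of seat, either way round below 0.15 rad and angle between carrier's own z axis and vertical below 0.05 rad and value of joint turntable between -0.03 and 0.03 rad and z of pin_shoulder in the frame of fork_top below 0.003 m and horizontal distance between pin_shoulder and fork_top below 0.004 m and horizontal distance between pin_tip and lug_hole below 0.004 m and angle between pin's own z axis and vertical below 0.08 rad and linear speed of each of carrier, pin below 0.02 m/s and velocity of joint turntable between -0.05 and 0.05 rad/s); the robot touches nothing.
It fails at once if a punch is lifted out of the rack or disturbed (distance of any of punch_a, punch_b from where it was at the start of the episode above 0.03 m).
It fails at once if the hammer or the chisel is moved by more than 30 mm (distance of any of hammer, chisel from where it was at the start of the episode above 0.03 m).
It also fails if it takes over 72 s, if anything falls off the work surface, if the arm or the gripper's body presses on something with over 40 N, if the wrist force passes 120 N, or if a joint passes its speed limit or range.

ROBOT

A 6-joint arm with a two-finger parallel gripper is mounted at the origin on the work surface. World frame = base frame: x ahead of the robot, y to its left, z up, the work surface at z = 0. Lengths are in mm, angles in rad, forces in N, time in s.
With the tool pointing down it reaches from about 375 to 975 mm from the base axis. Payload 3.8 kg.
Tool frame: the origin (TCP) lies at the very end of the fingers, on their centre line; the grasp point (between the pads) lies 19 mm behind it (manip.pinch_z is the distance from the TCP to the grasp point, in mm); z points along the fingers, y is the line along which they close (so a half turn about z gives the same grasp; the last joint's range is limited). The gripper opens to 88 mm and grips with 3 to 60 N. Pads are 18 mm wide; open, the fingers measure 123 mm over their backs; the gripper's body (75 mm by 187 mm) begins 45 mm behind the grasp point.
Start: joints at [-1.334, 0.264, 1.604, -0, 1.274, -0.037], TCP at [182.509, -649.853, 238.706] pointing down, gripper open.
Joint ranges: [-2.63, 2.63], [-0.94, 2.18], [0.31, 2.57], [-1.31, 4.45], [0, 2.66], [-2.55, 2.55]. Speed limits (rad/s): [2.57, 2.57, 3.14, 3.14, 3.14, 3.14].

INTERFACE

Orientations are given as a unit quaternion [x, y, z, w].
In Python, from station import manip, imaging gives the robot as it stands. The module is installed in compiled form; this text tells all that it offers.
- The arm moves only by the tool jog_arm, never from a script. Its argument "plan" is a list of rows, each a list of 7 numbers: the finger opening in cm, from 0 to 8.81, then the shift along the tool's x, y, z in cm, then the turn, a rotation vector about the tool's x, y, z in rad. In form: [[jaw, tx, ty, tz, wx, wy, wz], ...]. A call has 1 to 8 rows; each row is the pose to reach, as a shift and turn from the pose commanded when the call began, along the tool's axes at that moment; what a row does not reach only later rows make up. A row lasts 1/12 s, in which the tool goes at most 41.7 mm and 7.16 degrees, less where a joint would pass 70% of its speed; a pose out of reach is approached as far as the arm can. A call with a gripper value outside its range is refused whole. The fingers move at their own pace and stop on an object; the grip force is fixed at half the most. Time passes only in rows, so rows that repeat a pose let the fingers close. It gives the time, the measured TCP pose, the force, the opening and the grip force at its end, in the units of the state.
- manip.sense(): the state, without advancing time (a new reading comes with each control period).
- imaging.read_camera(name): name is "scene" or "top" or "wrist"; returns a dict with "frame" (420x560x3 uint8, red, green, blue), "K" (3x3 intrinsics, pixels), "R" (3x3) and "t" (3): a world point X has camera coordinates R X + t. Camera axes: x right, y down, z forward; pixel columns grow to the right and rows downward; lengths in mm; the calibration is good to about 2 mm. A picture is of the moment at which its call begins. There is no depth.
- manip.job_done(): hands the job in; it is judged then, once.
The state is a dict: "time": time; "joints": joint angles; "qd": joint speeds; "joint_torque": joint torques, N m; "position": TCP position; "tool_rot": TCP orientation; "contact_force": force on the tool from outside, world axes, zero at the start; "moment": the same for the moment, N m; "width": finger opening in mm; "finger_force": force on a finger pad.
Only numpy, scipy, OpenCV 4.12 (cv2) and the standard library are available. Lean on these libraries where they do the work, as an engineer would, in place of code of your own. Each camera call takes 0.05 s, during which the arm holds its last target. There are 200 camera calls.

## Working session

There is one attempt and no reset: what is moved stays moved. The work goes in short steps, Python scripts to look and compute and a tool call to move; the robot and the scene stay as the last step left them, time stands still between calls to the robot, and variables do not carry over. Pictures are saved under pics/ and viewed, at most 10 in all, crops included, and the job is handed in when it is done.

Besides the shell and the picture viewer there is one more tool, called after "Call:" as name([rows], argument=value, ...), one row to a line, values as JSON. jog_arm: Moves the arm, as the interface text tells. Its arguments: {"type":"object","properties":{"plan":{"type":"array","items":{"type":"array","items":{"type":"number"}}}},"required":["plan"]}

```bash
mkdir -p pics; ls; python3 - <<'E'
from station import manip, imaging
import cv2,numpy as np
s=manip.sense();print({k:np.round(v,3).tolist() for k,v in s.items()})
for n in("scene","top"):
    c=imaging.read_camera(n);np.savez(f'{n}0.npz',**c)
    cv2.imwrite(f'pics/{n}0.png',c['frame'][:,:,::-1]);print(n,c['K'].round(1).tolist(),c['R'].round(3).tolist(),c['t'].round(1).tolist())
E
```

```text
pics
{'time': 0.0, 'joints': [-1.334, 0.265, 1.605, 0.0, 1.274, -0.037], 'qd': [-0.002, 0.0, 0.001, -0.002, -0.002, 0.0], 'joint_torque': [0.0, -50.211, -35.687, 0.073, 0.029, -0.0], 'position': [182.347, -649.177, 237.409], 'tool_rot': [0.991, 0.136, -0.0, -0.001], 'contact_force': [0.114, -0.08, 0.249], 'moment': [0.02, 0.002, 0.021], 'finger_force': 0.0, 'width': 88.088}
scene [[546.6, 0.0, 280.5], [0.0, 546.6, 210.7], [0.0, 0.0, 1.0]] [[-0.439, 0.899, -0.006], [0.484, 0.231, -0.844], [-0.757, -0.373, -0.536]] [222.4, -137.0, 1823.4]
top [[542.1, 0.0, 279.5], [0.0, 542.1, 205.4], [0.0, 0.0, 1.0]] [[-0.001, -1.0, 0.008], [-0.982, -0.0, -0.187], [0.187, -0.008, -0.982]] [-15.0, 470.7, 1550.1]
```

```bash
sleep 0
```

```text
(no output)
```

View pics/top0.png

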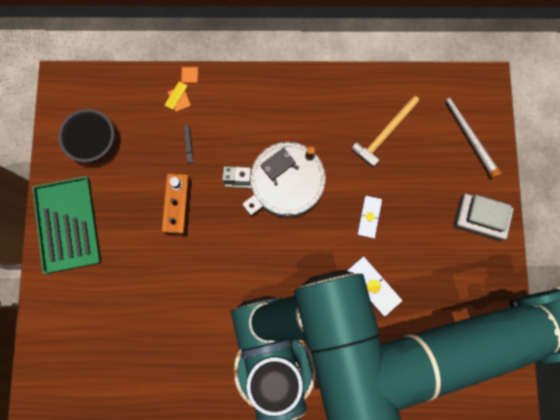

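View pics/scene0.png

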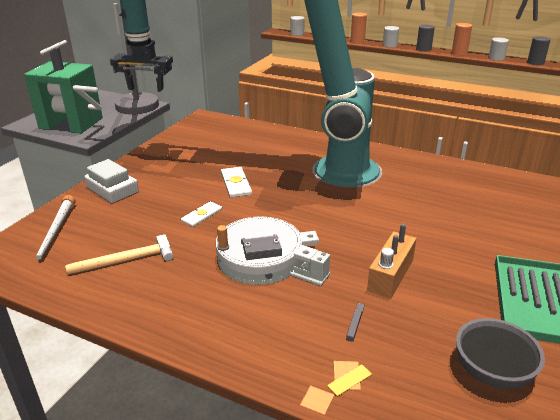

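The top view shows the turntable at about (288,180), with the fork on its left (237,175) and the lug at (252,205). The keeper is at (280,163), the grip at (311,153) and the pin head, bright, at (175,182) at the far end of the rack. The small plate at (370,217) looks like the 120 mm carrier. The plate at (375,287) is bigger.

```bash
cat > h.py <<'E'
import numpy as np,cv2
from station import manip,imaging
from scipy.spatial.transform import Rotation as Ro
def ray(c,uv,z):
    uv=np.atleast_2d(np.array(uv,float)); d=np.c_[uv,np.ones(len(uv))]@np.linalg.inv(c['K']).T@c['R']
    o=-c['R'].T@c['t']; return o+d*((z-o[2])/d[:,2])[:,None]
def proj(c,X):
    p=(np.atleast_2d(X)@c['R'].T+c['t'])@c['K'].T; return p[:,:2]/p[:,2:]
def go(pos,yaw=None,p0=None):
    """shift (cm, tool axes) and turn to bring the TCP to pos, pointing down, tool y at yaw from world x"""
    s=manip.sense(); R=Ro.from_quat(s['tool_rot']); p=s['position'] if p0 is None else p0
    w=np.zeros(3)
    if yaw is not None:
        best=None
        for k in(0,np.pi):
            a=yaw+k; y=np.array([np.cos(a),np.sin(a),0]);z=np.array([0,0,-1.]);T=Ro.from_matrix(np.c_[np.cross(y,z),y,z])
            v=(R.inv()*T).as_rotvec()
            if best is None or np.linalg.norm(v)<np.linalg.norm(best):best=v
        w=best
    d=R.inv().apply(np.array(pos)-p)/10
    print('pos',np.round(s['position'],1),'jog',d.round(2),w.round(3)); return d,w
def snap(n,f):
    c=imaging.read_camera(n);np.savez(f+'.npz',**c);return c
E
python3 - <<'E'
from h import *
c=dict(np.load('top0.npz'));f=c['frame']
cv2.imwrite('pics/topcrop.png',cv2.resize(f[130:250,155:400,::-1],None,fx=3.2,fy=3.2,interpolation=cv2.INTER_CUBIC))
g=f.astype(int); 
m=((g.min(2)>170)).astype(np.uint8)
for ct in cv2.findContours(m,0,2)[0]:
    if cv2.contourArea(ct)>80:
        r=cv2.minAreaRect(ct); b=ray(c,cv2.boxPoints(r),10); cen=ray(c,[r[0]],10)[0]
        print(np.round(r[0],1),np.round(cen,1),'sides',np.linalg.norm(b[1]-b[0]).round(1),np.linalg.norm(b[2]-b[1]).round(1), 'ang',np.arctan2(*(b[1]-b[0])[[1,0]]).round(3),np.arctan2(*(b[2]-b[1])[[1,0]]).round(3))
E
```

```text
[274. 386.] [-42.4   0.5  10. ] sides 154.1 151.6 ang -1.573 3.133
[434.  367.7] [   6.6 -455.5   10. ] sides 18.9 126.7 ang -1.318 -2.918
[383.6 297.3] [ 204.5 -319.1   10. ] sides 69.7 80.5 ang -0.873 -2.44
[365.5 273. ] [ 275.1 -268.3   10. ] sides 57.1 84.0 ang -0.801 -2.371
[490.4 212.4] [ 456.1 -650.1   10. ] sides 66.9 98.4 ang -0.337 -1.859
[369.6 216.5] [ 443.5 -285.8   10. ] sides 120.1 50.1 ang -0.223 -1.773
[485.4 216.3] [ 444.3 -634.3   10. ] sides 93.4 149.4 ang -0.349 -1.877
[236.5 174. ] [574.4 114.9  10. ] sides 76.1 37.5 ang -1.57 -3.132
[365.2 153.2] [ 640.4 -278.7   10. ] sides 22.2 85.0 ang -0.705 -2.311
[284. 178.] [562.  -29.4  10. ] sides 245.9 218.6 ang -1.569 3.125
[470.7 134.5] [ 700.6 -607.2   10. ] sides 14.6 252.5 ang -0.976 -2.621
[550.2  77.2] [ 890.4 -872.2   10. ] sides 52.3 41.7 ang -1.363 -3.051
[380.   39.5] [1017.5 -337.7   10. ] sides 57.8 45.0 ang -1.568 3.103
```

View pics/topcrop.png

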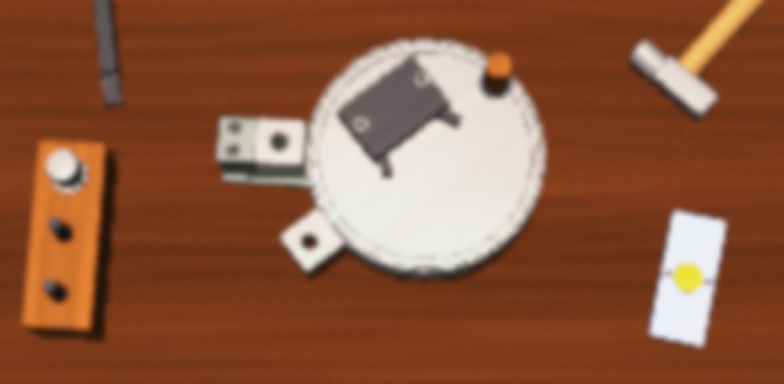

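The crop shows these at 3.2x:
- Fork hole: (280,142)
- Lug hole: (310,241)
- Disc centre: about (425,157)
- Grip top: (498,66)
- Pin head: (62,165)

The carrier measures 120.1 x 50.1 mm, which confirms it is the right plate.

```bash
python3 - <<'E'
from h import *
c=dict(np.load('top0.npz'));f=c['frame'];g=f.astype(float).sum(2)/3
def dark(u,v,r=5):
    y,x=np.mgrid[int(v)-r:int(v)+r+1,int(u)-r:int(u)+r+1];w=g[y,x];w=np.clip(150-w,0,None)*(np.hypot(x-u,y-v)<r)
    return (x*w).sum()/w.sum(),(y*w).sum()/w.sum()
fk=dark(242.5,174.4);lg=dark(251.9,205.3)
F=ray(c,fk,68)[0];L=ray(c,lg,50)[0]
m=(f.min(2)>150).astype(np.uint8);m=cv2.morphologyEx(m,cv2.MORPH_OPEN,np.ones((17,17)))
m[:,:255]=0
ct=max([k for k in cv2.findContours(m,0,1)[0] if abs(cv2.boundingRect(k)[0]-255)<30],key=cv2.contourArea)[:,0]
W=ray(c,cv2.convexHull(ct)[:,0],57)[:,:2]
A=np.c_[2*W,np.ones(len(W))];s=np.linalg.lstsq(A,(W**2).sum(1),rcond=None)[0];print('disc',s[:2],np.sqrt(s[2]+s[:2]@s[:2]))
print('fork',F,'lug',L)
C=s[:2]
print('fork dist',np.linalg.norm(F[:2]-C),'lug',np.linalg.norm(L[:2]-C))
th=np.arctan2(*(L[:2]-C)[::-1])-np.arctan2(*(F[:2]-C)[::-1]);print('theta',th,'base yaw',np.arctan2(*(F[:2]-C)[::-1])-np.pi/2)
print('grip',ray(c,(310.6,150.4),117),'pin',ray(c,(174.6,181.6),110))
go([620,-100,230])
E
```

```text
disc [542.40785621 -40.79057475] 102.51930359650963
fork [560.37009443  95.32908105  68.        ] lug [470.66493918  67.58395279  50.        ]
fork dist 137.29968207027952 lug 129.969551674897
theta 0.7159594665491225 base yaw -0.13120113979875092
grip [[ 617.21902225 -103.96371209  117.        ]] pin [[526.93555836 282.79328161 110.        ]]
pos [ 182.4 -649.2  237.5] jog [ 56.99 -41.04   0.84] [0. 0. 0.]
```

Call:
jog_arm([
  [6, 57, -41, 3, 0, 0, -1.955],
  [6, 57, -41, 3, 0, 0, -1.955],
  [6, 57, -41, 3, 0, 0, -1.955],
  [6, 57, -41, 3, 0, 0, -1.955],
  [6, 57, -41, 3, 0, 0, -1.955],
  [6, 57, -41, 3, 0, 0, -1.955],
  [6, 57, -41, 3, 0, 0, -1.955],
  [6, 57, -41, 3, 0, 0, -1.955],
])

```text
time: 0.77
position: [390.8, -387.5, 224.0]
tool_rot: [0.802, 0.597, 0.0, -0.0]
contact_force: [0.5, -0.3, 0.3]
width: 60.2
finger_force: 0.0
```

```bash
python3 - <<'E'
from h import *
go([619,-103,215],0.658);print(manip.sense()['joints'])
E
```

```text
pos [ 390.8 -387.5  224. ] jog [33.81 13.69  0.91] [-0.    -0.    -0.949]
[-8.26498811e-01  3.89900724e-02  1.88868714e+00  6.63318534e-05
  1.21442574e+00 -5.35369219e-01]
```

Call:
jog_arm([
  [6, 33.8, 13.7, 0.9, 0, 0, -0.949],
  [6, 33.8, 13.7, 0.9, 0, 0, -0.949],
  [6, 33.8, 13.7, 0.9, 0, 0, -0.949],
  [6, 33.8, 13.7, 0.9, 0, 0, -0.949],
  [6, 33.8, 13.7, 0.9, 0, 0, -0.949],
  [6, 33.8, 13.7, 0.9, 0, 0, -0.949],
  [6, 33.8, 13.7, 0.9, 0, 0, -0.949],
  [6, 33.8, 13.7, 0.9, 0, 0, -0.949],
])

```text
time: 1.43
position: [600.9, -128.9, 215.8]
tool_rot: [0.441, 0.898, -0.0, -0.0]
contact_force: [0.6, -0.4, 0.5]
width: 60.4
finger_force: 0.0
```

Call:
jog_arm([
  [6, 0, 0, 0, 0, 0, 0],
  [6, 0, 0, 0, 0, 0, 0],
])

```text
time: 1.6
position: [600.9, -128.7, 215.4]
tool_rot: [0.442, 0.897, -0.0, -0.001]
contact_force: [0.2, -0.2, 0.5]
width: 60.3
finger_force: 0.0
```

```bash
python3 - <<'E'
from h import *
c=snap('wrist','w1')
cv2.imwrite('pics/w1.png',c['frame'][:,:,::-1])
print(-c['R'].T@c['t'],c['R'].round(2))
for n,X in dict(C=[552.6,-38.4,57],F=[560.4,95.3,68],L=[470.7,67.6,50],G=[619,-103,117]).items(): print(n,proj(c,X).round(0))
go([619,-103,215],0.658);print(manip.sense()['joints'])
E
```

```text
[557.16316989 -70.47474915 359.84900668] [[ 0.79  0.61 -0.  ]
 [ 0.59 -0.76  0.28]
 [ 0.17 -0.22 -0.96]]
C [[297.  68.]]
F [[429. -93.]]
L [[ 300. -135.]]
G [[319. 200.]]
pos [ 600.1 -130.1  215.4] jog [1.   3.15 0.04] [-0.001 -0.001 -0.005]
[-2.53755410e-01  1.66331208e-01  1.76498038e+00 -6.11660227e-04
  1.21198366e+00 -9.07013987e-01]
```

View pics/w1.png

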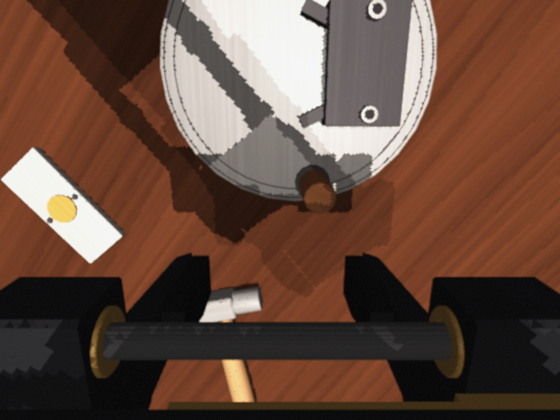

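The grip top is at (320,197) against a predicted (319,200), so the measurements agree. Next I grip the post.

Call:
jog_arm([
  [6, 1, 3.2, 0, 0, 0, 0],
  [6, 1, 3.2, 4, 0, 0, 0],
  [6, 1, 3.2, 8, 0, 0, 0],
  [6, 1, 3.2, 12, 0, 0, 0],
  [6, 1, 3.2, 13.9, 0, 0, 0],
  [6, 1, 3.2, 13.9, 0, 0, 0],
  [2, 1, 3.2, 13.9, 0, 0, 0],
  [1.5, 1, 3.2, 13.9, 0, 0, 0],
])

```text
time: 2.32
position: [620.6, -104.9, 79.1]
tool_rot: [0.444, 0.896, 0.0, 0.001]
contact_force: [-0.3, 0.0, -0.1]
width: 48.5
finger_force: 0.0
```

Call:
jog_arm([
  [1.5, 0, 0, 0, 0, 0, 0],
  [1.5, 0, 0, 0, 0, 0, 0],
  [1.5, 0, 0, 0, 0, 0, 0],
])

```text
time: 2.57
position: [621.1, -104.0, 79.5]
tool_rot: [0.444, 0.896, 0.0, 0.002]
contact_force: [-1.1, -0.4, -0.5]
width: 28.4
finger_force: 0.0
```

```bash
python3 - <<'E'
from h import *
s=manip.sense();print(s['position'],s['width'],s['contact_force'],s['finger_force'])
C=np.array([552.6,-38.4])
P=s['position'][:2];v=P-C
th=np.arctan2(v[1],v[0])-np.arctan2(-92,14);print('r',np.linalg.norm(v),'table yaw by post',th)
d=Ro.from_quat(s['tool_rot']).inv()
a0=np.arctan2(v[1],v[0])
for k in range(1,9):
    a=-.77*k/8;c,n=np.cos(a),np.sin(a)
    q=C+[c*v[0]-n*v[1],n*v[0]+c*v[1]];print(k,d.apply([*(q-P),0]).round(1),-a)
E
```

```text
[ 621.11083105 -103.98253483   79.54391518] 28.434927748816897 [-1.08829296 -0.35729915 -0.54733841] 0.0
r 94.84093444451672 table yaw by post 0.6562170912618212
1 [-1.  -9.1 -0. ] 0.09625
2 [ -1.1 -18.2  -0. ] 0.1925
3 [ -0.3 -27.3  -0.1] 0.28875
4 [  1.3 -36.3  -0.1] 0.385
5 [  3.8 -45.   -0.1] 0.48125
6 [  7.2 -53.5  -0.2] 0.5775
7 [ 11.3 -61.7  -0.2] 0.6737500000000001
8 [ 16.2 -69.4  -0.2] 0.77
```

Call:
jog_arm([
  [1.5, 0, 0, 0, 0, 0, 0],
  [1.5, 0, 0, 0, 0, 0, 0],
  [1.5, 0, 0, 0, 0, 0, 0],
])

```text
time: 2.82
position: [620.4, -104.0, 79.0]
tool_rot: [0.443, 0.896, -0.0, 0.001]
contact_force: [-2.1, -1.7, 5.6]
width: 23.3
finger_force: 30.0
```

Call:
jog_arm([
  [1.5, -0.1, -0.9, 0, 0, 0, 0.09],
  [1.5, -0.1, -1.8, 0, 0, 0, 0.19],
  [1.5, 0, -2.7, 0, 0, 0, 0.29],
  [1.5, 0.1, -3.6, 0, 0, 0, 0.385],
  [1.5, 0.4, -4.5, 0, 0, 0, 0.48],
  [1.5, 0.7, -5.3, 0, 0, 0, 0.577],
  [1.5, 0.9, -5.8, 0, 0, 0, 0.62],
  [1.5, 0.9, -5.8, 0, 0, 0, 0.62],
])

```text
time: 3.48
position: [568.1, -131.7, 79.0]
tool_rot: [0.697, 0.717, 0.0, 0.001]
contact_force: [-1.1, 0.3, 6.8]
width: 23.0
finger_force: 30.0
```

```bash
python3 - <<'E'
from h import *
s=manip.sense();print(s['position'],s['width'],s['contact_force'],s['finger_force'])
C=np.array([552.6,-38.4])
P=s['position'][:2];v=P-C
print('r',np.linalg.norm(v),'table yaw by post',np.arctan2(v[1],v[0])-np.arctan2(-92,14))
c=snap('top','t2')
cv2.imwrite('pics/t2.png',cv2.resize(c['frame'][130:230,210:330,::-1],None,fx=6,fy=6,interpolation=cv2.INTER_CUBIC))
E
```

```text
[ 568.05545349 -131.71556729   78.9924845 ] 23.01177955376258 [-1.11553476  0.32354676  6.80830522] 30.003736931830645
r 94.58681801286586 table yaw by post 0.013120303650371978
```

View pics/t2.png

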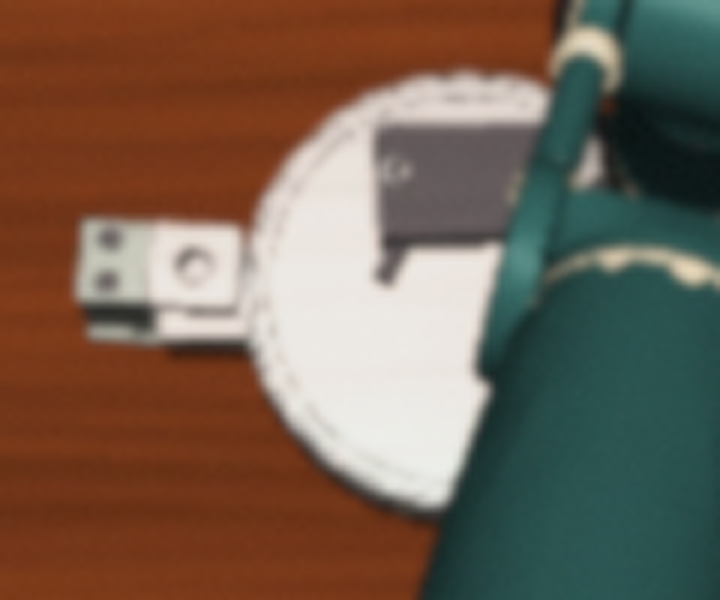

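The fork's hole is at (193,264) in the crop. The lug under it still shows slightly towards the near side, so about 0.06 rad remains. I finish the turn, then release.

Call:
jog_arm([
  [1.5, 0, -0.3, 0, 0, 0, 0.03],
  [1.5, 0, -0.58, 0, 0, 0, 0.06],
  [1.5, 0, -0.58, 0, 0, 0, 0.06],
  [1.5, 0, -0.58, 0, 0, 0, 0.06],
  [6, 0, -0.58, 0, 0, 0, 0.06],
  [6, 0, -0.58, 0, 0, 0, 0.06],
  [6, 0, -0.58, 0, 0, 0, 0.06],
  [6, 0, -0.58, 0, 0, 0, 0.06],
])

```text
time: 4.2
position: [562.0, -131.4, 76.9]
tool_rot: [0.717, 0.697, -0.0, -0.0]
contact_force: [-0.0, -0.3, -0.1]
width: 47.7
finger_force: 0.0
```

Call:
jog_arm([
  [6, 0, 0, -4, 0, 0, 0],
  [6, 0, 0, -8, 0, 0, 0],
  [6, 0, 0, -12, 0, 0, 0],
  [6, 0, 0, -16, 0, 0, 0],
  [6, 0, 0, -16, 0, 0, 0],
])

```text
time: 4.62
position: [567.2, -132.9, 247.2]
tool_rot: [0.717, 0.697, 0.004, 0.007]
contact_force: [1.5, 0.3, 1.3]
width: 60.4
finger_force: 0.0
```

```bash
python3 - <<'E'
from h import *
s=manip.sense();print(s['position'],s['width'],s['joints'].__repr__())
go([500,90,240],0)
go([527,283,200],0)
E
```

```text
[ 567.19250408 -132.88029311  247.22139681] 60.392328891292586 array([-2.73011240e-01,  7.48090803e-02,  1.80757548e+00,  2.31525509e-04,
        1.24380573e+00, -2.45318700e-01])
pos [ 567.2 -132.9  247.2] jog [22.1  -7.34  0.53] [ 0.015  0.004 -0.028]
pos [ 567.2 -132.9  247.2] jog [41.48 -5.24  4.5 ] [ 0.015  0.004 -0.028]
```

Call:
jog_arm([
  [6, 18.5, -1.5, 0.5, 0, 0, 0],
  [6, 18.5, -1.5, 0.5, 0, 0, 0],
  [6, 18.5, -1.5, 0.5, 0, 0, 0],
  [6, 18.5, -1.5, 0.5, 0, 0, 0],
  [6, 18.5, -1.5, 0.5, 0, 0, 0],
  [6, 18.5, -1.5, 0.5, 0, 0, 0],
  [6, 18.5, -1.5, 0.5, 0, 0, 0],
  [6, 18.5, -1.5, 0.5, 0, 0, 0],
])

```text
time: 5.28
position: [552.4, 53.1, 231.9]
tool_rot: [0.717, 0.697, -0.0, 0.0]
contact_force: [-0.2, -0.8, -0.8]
width: 60.1
finger_force: 0.0
```

```bash
python3 - <<'E'
from h import *
a=snap('wrist','w2');t=snap('top','t3')
cv2.imwrite('pics/w2.png',a['frame'][:,:,::-1])
for n,X in dict(C=[552.6,-38.4,57],F=[560.4,95.3,68]).items(): print(n,proj(a,X).round(0))
go([527,235,240],0)
E
```

```text
C [[279. 279.]]
F [[284. 143.]]
pos [552.6  52.4 232.1] jog [18.18 -3.09 -0.8 ] [-0.     0.    -0.029]
```

View pics/w2.png

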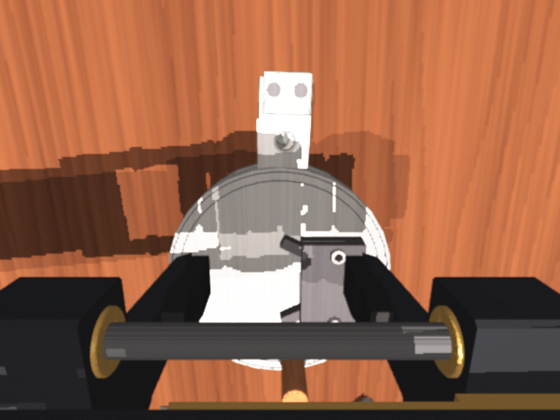

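The fork hole shows at (285,142), predicted (284,143). I zoom in to check the alignment.

```bash
python3 - <<'E'
from h import *
a=dict(np.load('w2.npz'))
cv2.imwrite('pics/w2c.png',cv2.resize(a['frame'][60:180,230:340,::-1],None,fx=5,fy=5,interpolation=cv2.INTER_CUBIC))
# projected hole outlines for base yaw -0.058
C=np.array([552.6,-38.4]);F=ray(a,(285,142),68)[0];print('fork from wrist',F,np.linalg.norm(F[:2]-C))
for th in(-0.03,0,0.03):
    b=np.arctan2(*(F[:2]-C)[::-1])+th
    for z in(50,36): print(th,z,'lug hole ctr in crop',((proj(a,[*(C+134*np.array([np.cos(b),np.sin(b)])),z])[0]-[230,60])*5).round(0))
print('fork ctr bottom z56',((proj(a,[F[0],F[1],56])[0]-[230,60])*5).round(0),'radius px',8*546/(300-10)*5)
E
```

```text
fork from wrist [560.9844591   96.12805368  68.        ] 134.7890810876945
-0.03 50 lug hole ctr in crop [295. 406.]
-0.03 36 lug hole ctr in crop [293. 398.]
0 50 lug hole ctr in crop [273. 404.]
0 36 lug hole ctr in crop [271. 397.]
0.03 50 lug hole ctr in crop [250. 404.]
0.03 36 lug hole ctr in crop [250. 397.]
fork ctr bottom z56 [274. 403.] radius px 75.3103448275862
```

View pics/w2c.png

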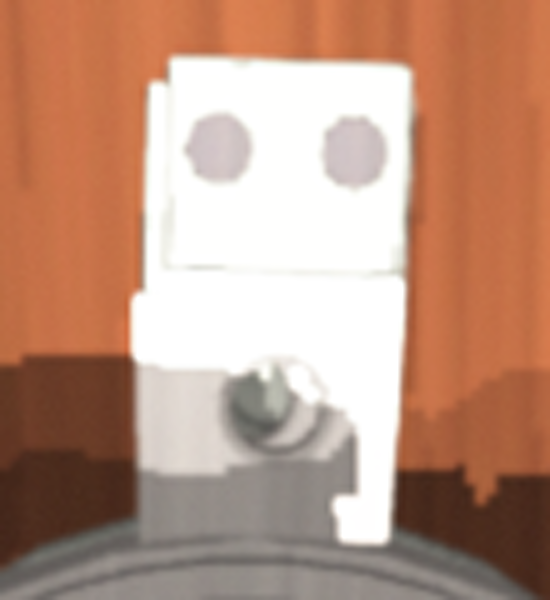

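The fork hole is at (275,403) in the crop. A light crescent of lug shows on its right, so the lug is about 0.02–0.03 rad short. The pin's bullet nose will pull that in. On to the pin.

Call:
jog_arm([
  [6, 23, 0.6, -0.3, 0, 0, -0.9],
  [6, 23, 0.6, -0.3, 0, 0, -0.9],
  [6, 23, 0.6, -0.3, 0, 0, -0.9],
  [6, 23, 0.6, -0.3, 0, 0, -0.9],
  [6, 23, 0.6, -0.3, 0, 0, -0.9],
  [6, 23, 0.6, -0.3, 0, 0, -0.9],
  [6, 23, 0.6, -0.3, 0, 0, -0.9],
  [6, 23, 0.6, -0.3, 0, 0, -0.9],
])

```text
time: 6.05
position: [565.5, 283.9, 234.9]
tool_rot: [0.339, 0.941, -0.0, -0.0]
contact_force: [-0.4, -0.0, 0.1]
width: 60.3
finger_force: 0.0
```

Call:
jog_arm([
  [6, 0, 0, 0, 0, 0, -0.7],
  [6, 0, 0, 0, 0, 0, -0.7],
  [6, 0, 0, 0, 0, 0, -0.7],
  [6, 0, 0, 0, 0, 0, -0.7],
  [6, 0, 0, 0, 0, 0, -0.7],
  [6, 0, 0, 0, 0, 0, -0.7],
  [6, 0, 0, 0, 0, 0, -0.7],
  [6, 0, 0, 0, 0, 0, -0.7],
])

```text
time: 6.72
position: [565.5, 282.2, 235.1]
tool_rot: [0.001, 1.0, -0.0, -0.0]
contact_force: [-0.8, 1.0, 0.1]
width: 60.0
finger_force: 0.0
```

```bash
python3 - <<'E'
from h import *
a=snap('wrist','w3');cv2.imwrite('pics/w3.png',a['frame'][:,:,::-1])
print(proj(a,[526.9,282.8,110]).round(0),manip.sense()['joints'].round(2))
go([527,283,140],1.57)
E
```

```text
[[276. 152.]] [ 0.42  0.19  1.71 -0.    1.25 -1.14]
pos [565.5 282.4 235.2] jog [3.85 0.05 9.52] [-0.    -0.    -0.002]
```

View pics/w3.png

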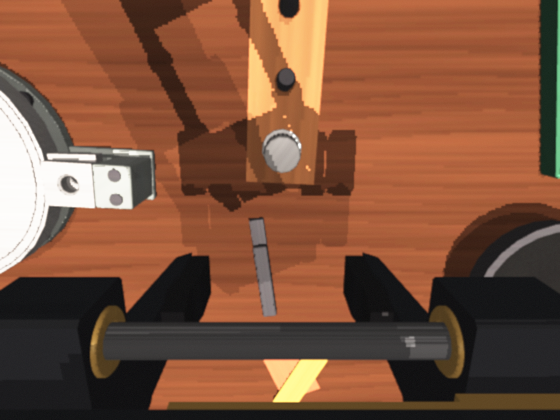

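The pin head is at (283,150), the punches are at (285,78) and (289,6) up the rack, and the fork hole is at (68,183).

```bash
python3 - <<'E'
from h import *
a=dict(np.load('w3.npz'));f=a['frame']
g=f.astype(int);m=((g.max(2)-g.min(2)<30)&(g.mean(2)>90)).astype(np.uint8);m[:,:250]=0;m[:,320:]=0;m[:120]=0;m[185:]=0
k=max(cv2.findContours(m,0,2)[0],key=cv2.contourArea);(u,v),r=cv2.minEnclosingCircle(k);print('blob',u,v,r,cv2.contourArea(k),cv2.boundingRect(k))
P=ray(a,(u,v),110)[0];print('pin',P, 'fork',ray(a,(68,183),68))
print('px/mm',np.linalg.norm(proj(a,P+[0,14,0])-proj(a,P))/14)
go([P[0],P[1],150],1.57)
E
```

```text
blob 281.5 150.47500610351562 21.249237060546875 1227.0 (262, 130, 39, 42)
pin [525.92355992 286.6513624  110.        ] fork [[559.32545007  97.96351711  68.        ]]
px/mm 1.33725901368371
pos [565.5 282.4 235.2] jog [3.95 0.41 8.52] [-0.    -0.    -0.002]
```

Call:
jog_arm([
  [6, 3.9, 0.35, 0, 0, 0, 0],
  [6, 3.9, 0.35, 4, 0, 0, 0],
  [6, 3.9, 0.35, 8, 0, 0, 0],
  [6, 3.9, 0.35, 12, 0, 0, 0],
  [6, 3.9, 0.35, 14, 0, 0, 0],
  [6, 3.9, 0.35, 15.6, 0, 0, 0],
  [6, 3.9, 0.35, 15.6, 0, 0, 0],
  [4, 3.9, 0.35, 15.6, 0, 0, 0],
])

```text
time: 7.43
position: [525.3, 286.2, 78.4]
tool_rot: [0.0, 1.0, -0.001, -0.001]
contact_force: [0.4, -0.5, -0.1]
width: 55.4
finger_force: 0.0
```

Call:
jog_arm([
  [2, 0, 0, 0, 0, 0, 0],
  [2, 0, 0, 0, 0, 0, 0],
  [2, 0, 0, 0, 0, 0, 0],
  [2, 0, 0, 0, 0, 0, 0],
  [2, 0, 0, 0, 0, 0, 0],
  [2, 0, 0, 0, 0, 0, 0],
])

```text
time: 7.93
position: [526.9, 287.1, 80.8]
tool_rot: [-0.001, 1.0, 0.0, 0.001]
contact_force: [-1.1, -0.6, 6.1]
width: 27.1
finger_force: 30.0
```

Call:
jog_arm([
  [2, 0, 0, -3, 0, 0, 0],
  [2, 0, 0, -6, 0, 0, 0],
  [2, 0, 0, -9, 0, 0, 0],
  [2, -3.4, -19, -9, 0, 0, 0],
  [2, -3.4, -19, -9, 0, 0, 0],
  [2, -3.4, -19, -9, 0, 0, 0],
  [2, -3.4, -19, -9, 0, 0, 0],
  [2, -3.4, -19, -9, 0, 0, 0],
])

```text
time: 8.6
position: [559.6, 93.6, 168.6]
tool_rot: [-0.0, 1.0, -0.001, -0.0]
contact_force: [0.8, 0.0, -2.8]
width: 27.1
finger_force: 30.0
```

Call:
jog_arm([
  [2, 0, 0, 0, 0, 0, 0],
  [2, 0, 0, 0, 0, 0, 0],
  [2, 0, 0, 0, 0, 0, 0],
])

```text
time: 8.85
position: [559.6, 97.1, 168.7]
tool_rot: [-0.0, 1.0, 0.0, -0.001]
contact_force: [-0.1, 0.6, -2.2]
width: 27.3
finger_force: 30.0
```

```bash
python3 - <<'E'
from h import *
a=snap('wrist','w4');t=snap('scene','s4')
P=[]
for i in range(4): P.append(manip.sense()['position']); snap('top','t4')
P=np.array(P);print(P.round(1).tolist())
s=manip.sense();print(s['contact_force'],s['width'])
go([560.5,96.5,150],1.57,P.mean(0))
q=proj(t,[560.5,96.5,90])[0].astype(int);print(q)
A=cv2.resize(t['frame'][q[1]-50:q[1]+50,q[0]-50:q[0]+50,::-1],(400,400),interpolation=2)
t4=dict(np.load('t4.npz'));q=proj(t4,[560.5,96.5,90])[0].astype(int)
B=cv2.resize(t4['frame'][q[1]-50:q[1]+50,q[0]-50:q[0]+50,::-1],(400,400),interpolation=2)
cv2.imwrite('pics/st4.png',np.hstack([A,B]))
E
```

```text
[[559.7, 98.0, 168.9], [559.7, 98.1, 169.0], [559.8, 98.1, 169.0], [559.9, 98.1, 169.1]]
[-0.83085435  0.4771671  -2.77079285] 26.868637845340103
pos [559.9  97.9 169.2] jog [-0.07 -0.16  1.9 ] [ 0.    -0.     0.004]
[306 244]
```

View pics/st4.png

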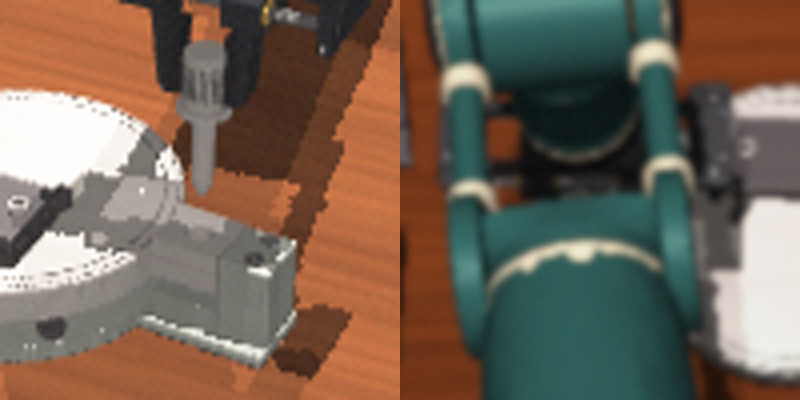

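The left half shows the pin held upright above the fork, tip at (203,190). The arm hides the top view. I lower gently.

Call:
jog_arm([
  [2, -0.1, -0.1, 1.5, 0, 0, 0],
  [2, -0.1, -0.1, 2.8, 0, 0, 0],
  [2, -0.1, -0.1, 2.8, 0, 0, 0],
  [2, -0.1, -0.1, 3.2, 0, 0, 0],
  [2, -0.1, -0.1, 3.6, 0, 0, 0],
  [2, -0.1, -0.1, 4, 0, 0, 0],
  [2, -0.1, -0.1, 4.3, 0, 0, 0],
  [2, -0.1, -0.1, 4.3, 0, 0, 0],
])

```text
time: 9.82
position: [560.1, 95.7, 125.4]
tool_rot: [-0.001, 1.0, -0.0, -0.001]
contact_force: [-2.2, -0.3, -2.1]
width: 27.0
finger_force: 30.0
```

No vertical force with the tip inside the upper cheek. I continue through the lug.

Call:
jog_arm([
  [2, 0, 0, 0.4, 0, 0, 0],
  [2, 0, 0, 0.8, 0, 0, 0],
  [2, 0, 0, 1.2, 0, 0, 0],
  [2, 0, 0, 1.6, 0, 0, 0],
  [2, 0, 0, 2, 0, 0, 0],
  [2, 0, 0, 2.4, 0, 0, 0],
  [2, 0, 0, 2.4, 0, 0, 0],
])

```text
time: 10.4
position: [560.3, 95.8, 100.6]
tool_rot: [-0.001, 1.0, -0.0, -0.001]
contact_force: [-2.2, -0.1, -3.3]
width: 27.2
finger_force: 30.0
```

Call:
jog_arm([
  [2, 0, 0, 0.5, 0, 0, 0],
  [2, 0, 0, 1, 0, 0, 0],
  [2, 0, 0, 1.4, 0, 0, 0],
  [2, 0, 0, 1.8, 0, 0, 0],
  [2, 0, 0, 2.1, 0, 0, 0],
  [2, 0, 0, 2.3, 0, 0, 0],
  [2, 0, 0, 2.4, 0, 0, 0],
  [2, 0, 0, 2.4, 0, 0, 0],
])

```text
time: 11.07
position: [560.0, 95.8, 79.0]
tool_rot: [-0.001, 1.0, -0.0, -0.001]
contact_force: [-10.5, -1.8, 10.9]
width: 27.2
finger_force: 30.0
```

Call:
jog_arm([
  [2, 0.1, 0, 0, 0, 0, 0],
  [2, 0.1, 0, 0, 0, 0, 0],
  [2, 0.1, 0, 0.1, 0, 0, 0],
  [5, 0.1, 0, 0, 0, 0, 0],
  [5, 0.1, 0, 0, 0, 0, 0],
  [5, 0.1, 0, 0, 0, 0, 0],
  [5, 0.1, 0, 0, 0, 0, 0],
])

```text
time: 11.65
position: [561.2, 96.0, 78.5]
tool_rot: [-0.001, 1.0, 0.0, 0.001]
contact_force: [0.1, -0.4, -0.2]
width: 49.3
finger_force: 0.0
```

Call:
jog_arm([
  [5, 0, 0, -4, 0, 0, 0],
  [5, 0, 0, -8, 0, 0, 0],
  [5, 0, 0, -12, 0, 0, 0],
  [5, 0, 0, -15, 0, 0, 0],
  [5, 4, -4, -15, 0, 0, 0],
  [5, 8, -8, -15, 0, 0, 0],
  [5, 12, -12, -15, 0, 0, 0],
  [5, 12, -12, -15, 0, 0, 0],
])

```text
time: 12.32
position: [441.7, -22.9, 228.4]
tool_rot: [-0.001, 1.0, -0.0, 0.001]
contact_force: [0.8, -1.2, -0.3]
width: 50.1
finger_force: 0.0
```

```bash
python3 - <<'E'
from h import *
t=snap('scene','s5');b=snap('top','t5')
A=[]
for c in(t,b):
    q=proj(c,[560.5,80,70])[0].astype(int);A.append(cv2.resize(c['frame'][q[1]-50:q[1]+50,q[0]-50:q[0]+50,::-1],(400,400),interpolation=2))
cv2.imwrite('pics/st5.png',np.hstack(A))
go([470,-230,220],None);print(manip.sense()['joints'].round(2))
E
```

```text
pos [439.1 -24.9 227.7] jog [ -3.14 -20.5    0.79] [0. 0. 0.]
[-0.11 -0.19  2.09 -0.    1.24 -1.68]
```

View pics/st5.png

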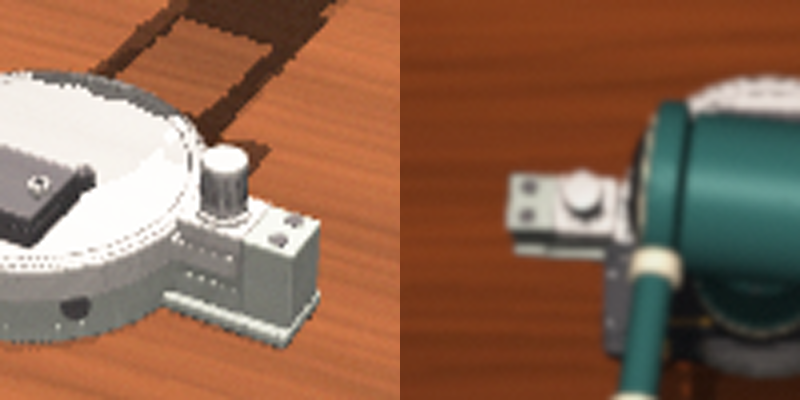

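The pin is seated, with its collar flat on the fork at (222,215) in the left half, and the lug is captured. I move over the carrier with the jaw open, then measure the keeper numerically in the top view.

Call:
jog_arm([
  [8.5, 3, -25.3, 5, 0, 0, 0.222],
  [8.5, 3, -25.3, 5, 0, 0, 0.222],
  [8.5, 3, -25.3, 5, 0, 0, 0.222],
  [8.5, 3, -25.3, 5, 0, 0, 0.222],
  [8.5, 3, -25.3, 5, 0, 0, 0.222],
  [8.5, 3, -25.3, 5, 0, 0, 0.222],
  [8.5, 3, -25.3, 5, 0, 0, 0.222],
  [8.5, 3, -25.3, 5, 0, 0, 0.222],
])

```text
time: 13.08
position: [412.9, -277.4, 177.4]
tool_rot: [0.112, 0.994, 0.0, -0.0]
contact_force: [-0.5, 0.6, 0.1]
width: 85.1
finger_force: 0.0
```

```bash
python3 - <<'E'
from h import *
b=snap('top','t6');w=snap('wrist','w6')
def rects(m,c,z,amin):
    for k in cv2.findContours(m.astype(np.uint8),0,2)[0]:
        if cv2.contourArea(k)>amin:
            r=cv2.minAreaRect(k);B=ray(c,cv2.boxPoints(r),z);print(np.round(r[0],1),ray(c,[r[0]],z)[0].round(1),[(np.linalg.norm(e).round(1),np.arctan2(e[1],e[0]).round(3)) for e in(B[1]-B[0],B[2]-B[1])])
g=b['frame'].astype(int);m=(g.mean(2)<140)&(g.max(2)-g.min(2)<40);M=np.zeros_like(m);M[140:200,262:312]=m[140:200,262:312]
print('keeper');rects(cv2.morphologyEx(M.astype(np.uint8),cv2.MORPH_OPEN,np.ones((7,7))),b,80,60)
g=w['frame'].astype(int);m=g.min(2)>140
print('carrier wrist', proj(w,[443.5,-285.8,10]).round(0));rects(m[:255],w,10,2000)
go([409.4,-278,60],1.348)
E
```

```text
keeper
[288.5 160.5] [597.5 -41.5  80. ] [(np.float64(79.2), np.float64(-1.57)), (np.float64(57.4), np.float64(3.133))]
carrier wrist [[272. 223.]]
[517.5 218.5] [488.5 -65.5  10. ] [(np.float64(69.1), np.float64(3.075)), (np.float64(73.9), np.float64(1.348))]
[245.4   5.2] [ 264.7 -265.9   10. ] [(np.float64(67.0), np.float64(2.147)), (np.float64(97.0), np.float64(0.748))]
pos [ 413.3 -274.6  178. ] jog [ 0.3  -0.43 11.8 ] [ 0.001 -0.     0.001]
```

Call:
jog_arm([
  [8.5, 0.3, -0.3, 3, 0, 0, 0],
  [8.5, 0.3, -0.3, 6.5, 0, 0, 0],
  [8.5, 0.3, -0.3, 10, 0, 0, 0],
  [8.5, 0.3, -0.3, 13, 0, 0, 0],
  [8.5, 0.3, -0.3, 15, 0, 0, 0],
  [8.5, 0.3, -0.3, 16.5, 0, 0, 0],
  [8.5, 0.3, -0.3, 17.2, 0, 0, 0],
  [8.5, 0.3, -0.3, 17.2, 0, 0, 0],
])

```text
time: 13.85
position: [408.8, -275.0, 5.0]
tool_rot: [0.109, 0.994, 0.001, -0.001]
contact_force: [0.3, 0.8, 0.6]
width: 85.0
finger_force: 0.0
```

Call:
jog_arm([
  [8.5, 0, 0, 0, 0, 0, 0],
  [8.5, 0, 0, 0, 0, 0, 0],
])

```text
time: 14.02
position: [410.6, -277.6, 7.7]
tool_rot: [0.11, 0.994, -0.001, 0.001]
contact_force: [0.5, 0.2, 0.7]
width: 84.9
finger_force: 0.0
```

Call:
jog_arm([
  [8.5, 0, 0, 0.2, 0, 0, 0],
  [8.5, 0, 0, 0.3, 0, 0, 0],
  [7, 0, 0, 0.3, 0, 0, 0],
  [4.5, 0, 0, 0.3, 0, 0, 0],
  [4.5, 0, 0, 0.3, 0, 0, 0],
  [4.5, 0, 0, 0.3, 0, 0, 0],
  [4.5, 0, 0, 0.3, 0, 0, 0],
  [4.5, 0, 0, 0.3, 0, 0, 0],
])

```text
time: 14.68
position: [409.1, -277.4, 3.2]
tool_rot: [0.11, 0.994, 0.0, -0.0]
contact_force: [-1.1, 0.2, 0.4]
width: 49.8
finger_force: 30.0
```

Call:
jog_arm([
  [4.5, 0, 0, 0, 0, 0, 0],
  [4.5, 0, 0, 0, 0, 0, 0],
  [4.5, 0, 0, 0, 0, 0, 0],
])

```text
time: 14.93
position: [409.1, -277.4, 3.3]
tool_rot: [0.11, 0.994, 0.0, -0.0]
contact_force: [-1.0, -0.3, 1.9]
width: 49.1
finger_force: 30.0
```

```bash
python3 - <<'E'
from h import *
P=[]
for i in range(4): w=snap('wrist','w7');P.append(manip.sense()['position'])
print(np.round(P,1).tolist()); s=manip.sense();print(s['width'],s['finger_force'],s['contact_force'])
h=cv2.cvtColor(w['frame'],cv2.COLOR_RGB2HSV);m=cv2.inRange(h,(20,120,100),(32,255,255));m[255:]=0
k=max(cv2.findContours(m,0,2)[0],key=cv2.contourArea);(u,v),r=cv2.minEnclosingCircle(k);print('blank',u,v,r,ray(w,(u,v),12))
E
```

```text
[[409.1, -277.4, 3.3], [409.1, -277.5, 3.3], [409.1, -277.4, 3.3], [409.1, -277.4, 3.3]]
49.565935295643186 29.999044239521027 [0.03325149 0.11789472 1.33846995]Traceback (most recent call last):
  File "<stdin>", line 6, in <module>
ValueError: max() iterable argument is empty
```

The carrier is held with the jaw at 50 mm and its underside 3.3 mm below the TCP. I lift it.

Call:
jog_arm([
  [4.5, 0, 0, -1, 0, 0, 0],
  [4.5, 0, 0, -3, 0, 0, 0],
  [4.5, 0, 0, -6, 0, 0, 0],
  [4.5, 0, 0, -9, 0, 0, 0],
  [4.5, 0, 0, -9, 0, 0, 0],
])

```text
time: 15.55
position: [412.7, -280.1, 99.5]
tool_rot: [0.11, 0.994, -0.003, 0.004]
contact_force: [2.2, -0.9, -0.6]
width: 49.5
finger_force: 30.0
```

```bash
python3 - <<'E'
from h import *
s=manip.sense();print(s['width'],s['contact_force'],s['joints'].round(2))
go([405,-80,92],1.513); go([450.9,-32,92],1.513)
E
```

```text
49.46279503279307 [ 2.22908186 -0.89930293 -0.64583513] [-0.65  0.06  2.12  0.    0.96 -2.  ]
pos [ 412.7 -280.1   99.5] jog [ 5.14 19.35  0.62] [-0.005  0.009 -0.163]
pos [ 412.7 -280.1   99.5] jog [ 1.71 25.04  0.63] [-0.005  0.009 -0.163]
```

Call:
jog_arm([
  [4.5, 4.8, 19.2, 0, 0, 0, -0.16],
  [4.5, 4.8, 19.2, 0, 0, 0, -0.16],
  [4.5, 4.8, 19.2, 0, 0, 0, -0.16],
  [4.5, 4.8, 19.2, 0, 0, 0, -0.16],
  [4.5, 4.8, 19.2, 0, 0, 0, -0.16],
  [4.5, 1.3, 24.9, 0, 0, 0, -0.163],
  [4.5, 1.3, 24.9, 0, 0, 0, -0.163],
  [4.5, 1.3, 24.9, 0, 0, 0, -0.163],
])

```text
time: 16.22
position: [453.7, -28.6, 93.6]
tool_rot: [0.027, 1.0, 0.001, 0.002]
contact_force: [0.1, 0.3, -2.0]
width: 49.2
finger_force: 30.0
```

Call:
jog_arm([
  [4.5, 0, 0, 0, 0, 0, 0],
  [4.5, 0, 0, 0, 0, 0, 0],
  [4.5, 0, 0, 0, 0, 0, 0],
  [4.5, 0, 0, 0, 0, 0, 0],
])

```text
time: 16.55
position: [449.9, -32.4, 92.8]
tool_rot: [0.03, 1.0, -0.0, -0.001]
contact_force: [-0.7, -0.3, -1.6]
width: 49.5
finger_force: 30.0
```

```bash
python3 - <<'E'
from h import *
for i in range(2): t=snap('scene','s8')
w=snap('wrist','w8')
s=manip.sense();print(s['width'],s['contact_force'])
y=Ro.from_quat(s['tool_rot']).as_matrix()[:,1];print('yaw',np.arctan2(y[1],y[0]))
go([450.9,-32,61.5],1.513)
# keeper/carrier in scene view: carrier corners predicted vs white mask
p=s['position'];a=np.arctan2(y[1],y[0])-np.pi/2;u=np.array([np.cos(a),np.sin(a),0]);v=np.array([-u[1],u[0],0])
c=p+35.4*u+[0,0,6.7]
print('pred corners',proj(t,[c+60*u+25*v,c+60*u-25*v]).round(1).tolist())
h=cv2.cvtColor(t['frame'],cv2.COLOR_RGB2HSV);m=cv2.inRange(h,(20,130,120),(34,255,255))
for k in cv2.findContours(m,0,2)[0]:
    if cv2.contourArea(k)>15: (e,_,_)=cv2.minAreaRect(k);print(np.round(e,1),cv2.contourArea(k))
print('pred blank',proj(t,c+[0,0,2]).round(1))
E
```

```text
49.2957826189169 [-0.88289592  0.61858919 -2.19656348]
yaw 1.5114616234701497
pos [450.5 -32.4  93.2] jog [-0.03  0.04  3.17] [-0.    -0.    -0.002]
pred corners [[268.5, 227.0], [251.4, 221.6]]
[349.  379.5] 330.0
[271. 213.] 27.0
pred blank [[271.9 212.3]]
```

The blank is where predicted: (271,213) seen against (271.9,212.3). I lower it onto the disc.

Call:
jog_arm([
  [4.5, 0, 0, 1, 0, 0, 0],
  [4.5, 0, 0, 2, 0, 0, 0],
  [4.5, 0, 0, 2.6, 0, 0, 0],
  [4.5, 0, 0, 2.9, 0, 0, 0],
  [4.5, 0, 0, 3.1, 0, 0, 0],
  [4.5, 0, 0, 3.1, 0, 0, 0],
  [4.5, 0, 0, 3.1, 0, 0, 0],
  [4.5, 0, 0, 3.1, 0, 0, 0],
])

```text
time: 17.37
position: [451.4, -31.6, 62.6]
tool_rot: [0.029, 1.0, -0.0, 0.0]
contact_force: [-0.2, 1.1, -1.7]
width: 49.2
finger_force: 30.0
```

Call:
jog_arm([
  [4.5, 0, 0, 0.1, 0, 0, 0],
  [4.5, 0, 0, 0.15, 0, 0, 0],
  [4.5, -0.5, 0, 0.15, 0, 0, 0],
  [4.5, -1.2, 0, 0.15, 0, 0, 0],
  [4.5, -1.9, 0, 0.15, 0, 0, 0],
  [4.5, -2.6, 0, 0.15, 0, 0, 0],
  [4.5, -3.2, 0, 0.15, 0, 0, 0],
  [4.5, -3.2, 0, 0.15, 0, 0, 0],
])

```text
time: 18.03
position: [485.0, -33.7, 61.1]
tool_rot: [0.029, 1.0, -0.0, 0.001]
contact_force: [0.5, -1.0, -1.6]
width: 49.5
finger_force: 30.0
```

Call:
jog_arm([
  [4.5, -0.6, 0, 0, 0, 0, 0],
  [4.5, -1.2, 0, 0, 0, 0, 0],
  [4.5, -1.8, 0, 0, 0, 0, 0],
  [4.5, -2.3, 0, 0, 0, 0, 0],
  [4.5, -2.7, 0, 0, 0, 0, 0],
  [4.5, -2.9, 0, 0, 0, 0, 0],
  [4.5, -2.9, 0, 0, 0, 0, 0],
])

```text
time: 18.62
position: [512.6, -35.2, 60.8]
tool_rot: [0.029, 1.0, -0.0, 0.0]
contact_force: [-0.7, 0.3, -1.5]
width: 49.6
finger_force: 30.0
```

Call:
jog_arm([
  [4.5, -0.1, 0, 0, 0, 0, 0],
  [4.5, -0.2, 0, 0, 0, 0, 0],
  [4.5, -0.3, 0, 0, 0, 0, 0],
  [4.5, -0.4, 0, 0, 0, 0, 0],
  [4.5, -0.4, 0, 0, 0, 0, 0],
])

```text
time: 19.03
position: [516.0, -35.4, 60.8]
tool_rot: [0.029, 1.0, -0.0, 0.0]
contact_force: [0.8, 0.5, -1.8]
width: 49.9
finger_force: 30.0
```

Call:
jog_arm([
  [4.5, -0.1, 0, 0, 0, 0, 0],
  [4.5, -0.2, 0, 0, 0, 0, 0],
  [4.5, -0.2, 0, 0, 0, 0, 0],
])

```text
time: 19.28
position: [516.2, -35.3, 60.2]
tool_rot: [0.029, 1.0, 0.0, -0.002]
contact_force: [-3.6, 1.2, 1.0]
width: 49.5
finger_force: 30.0
```

Call:
jog_arm([
  [4.5, -0.1, 0, 0, 0, 0, 0],
  [4.5, -0.2, 0, 0, 0, 0, 0],
  [4.5, -0.2, 0, 0, 0, 0, 0],
])

```text
time: 19.53
position: [516.2, -35.3, 60.2]
tool_rot: [0.029, 1.0, 0.0, -0.004]
contact_force: [-10.8, -0.1, 8.4]
width: 49.5
finger_force: 30.0
```

It stops firmly at 516.2, where the stop should be. I relieve the load, release and retreat.

Call:
jog_arm([
  [4.5, 0.2, 0, 0, 0, 0, 0],
  [4.5, 0.2, 0, 0, 0, 0, 0],
  [6, 0.2, 0, 0, 0, 0, 0],
  [7, 0.2, 0, 0, 0, 0, 0],
  [7, 0.2, 0, 0, 0, 0, 0],
  [7, 0.2, 0, 0, 0, 0, 0],
  [7, 0.2, 0, 0, 0, 0, 0],
])

```text
time: 20.12
position: [518.7, -35.6, 61.2]
tool_rot: [0.029, 1.0, -0.0, 0.001]
contact_force: [-0.4, 0.6, -0.7]
width: 69.8
finger_force: 0.0
```

Call:
jog_arm([
  [7, 0, 0, -4, 0, 0, 0],
  [7, 0, 0, -8, 0, 0, 0],
  [7, 0, 0, -12, 0, 0, 0],
  [7, 4, 0, -16, 0, 0, 0],
  [7, 8, 0, -16, 0, 0, 0],
  [7, 10, -10, -16, 0, 0, 0],
  [7, 10, -20, -16, 0, 0, 0],
  [7, 10, -20, -16, 0, 0, 0],
])

```text
time: 20.78
position: [419.3, -153.3, 221.5]
tool_rot: [0.027, 1.0, -0.001, 0.002]
contact_force: [1.1, 0.2, 0.9]
width: 69.9
finger_force: 0.0
```

```bash
python3 - <<'E'
from h import *
b=snap('top','t9');s=snap('scene','s9')
C=np.array([552.7,-38,69.]);ps=-0.058
u=np.array([np.cos(ps),np.sin(ps),0])
for n,c in(('top',b),('scene',s)):
    h=cv2.cvtColor(c['frame'],cv2.COLOR_RGB2HSV);m=cv2.inRange(h,(20,110,110),(34,255,255));q=proj(c,C)[0];print(n,'pred blank',q.round(1))
    for k in cv2.findContours(m,0,2)[0]:
        M=cv2.moments(k)
        if M['m00']>10:
            e=np.array([M['m10'],M['m01']])/M['m00']
            if np.hypot(*(e-q))<25:print('blank',e.round(1),M['m00'],'on z=69:',ray(c,e,69).round(1))
f=b['frame'];q=proj(b,[560.5,95.8,108])[0];print('pin pred',q.round(1),'pix',f[int(q[1]),int(q[0])])
print(manip.sense()['position'],manip.sense()['width'])
E
```

```text
top pred blank [287.3 176.3]
blank [287.4 176.6] 42.5 on z=69: [[551.9 -38.4  69. ]]
scene pred blank [258.9 235.8]
blank [259.5 235.7] 26.0 on z=69: [[551.7 -37.   69. ]]
pin pred [240.7 170.4] pix [233 226 220]
[ 418.83809651 -157.67829064  221.12404019] 69.98257303996157
```

Call:
jog_arm([
  [7, 0, 0, 0, 0, 0, 0],
  [7, 0, 0, 0, 0, 0, 0],
  [7, 0, 0, 0, 0, 0, 0],
  [7, 0, 0, 0, 0, 0, 0],
])

```text
time: 21.22
position: [419.9, -151.5, 220.0]
tool_rot: [0.028, 1.0, 0.0, -0.0]
contact_force: [-0.4, -0.1, -0.0]
width: 69.7
finger_force: 0.0
```

```bash
python3 -c "
from station import manip
print(manip.job_done())"
```

```text
the job is handed in; nothing more can be done
None
```

I handed the job in at about 21 s: by my measurements the carrier is home against its stop, the turntable is lined up and the pin is fully down through fork and lug; no verdict was returned.

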